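# Set the stop collar of a board test jig with a fork gauge

## Robot

A 6-joint arm with a two-finger parallel gripper is mounted at the origin on the work surface. World frame = base frame: x ahead of the robot, y to its left, z up, the work surface at z = 0. Lengths are in m, angles in rad, forces in N, time in s.
With the tool pointing down it reaches from about 0.3 to 0.75 m from the base axis. Payload 8.5 kg.
Tool frame: the origin (TCP) lies at the very end of the fingers, on their centre line; the grasp point (between the pads) lies 19 mm behind it; z points along the fingers, y is the line along which they close (so a half turn about z gives the same grasp; the last joint's range is limited). The gripper opens to 88 mm and grips with 3 to 60 N. Pads are 18 mm wide; open, the fingers measure 123 mm over their backs; the gripper's body (75 mm by 187 mm) begins 45 mm behind the grasp point.
Start: joints at [1.089, 0.381, 1.297, -0, 1.464, -0.215], TCP at [0.145, 0.531, 0.239] pointing down, gripper open.
Joint ranges: [-3.11, 3.11], [-0.89, 2.33], [0.22, 2.48], [-1.42, 4.56], [0.17, 2.85], [-2.88, 2.88]. Speed limits (rad/s): [2.39, 2.39, 3.14, 3.14, 3.14, 3.14].

## Interface

Orientations are given as a unit quaternion [x, y, z, w].
In Python, from cell import env, cams, ticket, finder gives the robot as it stands. The module is installed in compiled form; this text tells all that it offers.
- The arm moves only by the tool apply_moves, never from a script. Its argument "plan" is a list of rows, each an object with "turn": the turn, a rotation vector about the tool's x, y, z normalised to -1 to 1, where 1 is 5 degrees, a list of three; "travel": the shift along the tool's x, y, z normalised to -1 to 1, where 1 is 50 mm, a list of three; "claw": the opening, from 0 (shut) to 1 (fully open). A call has 1 to 5 rows; each row shifts and turns the commanded pose from where the row before left it, along the tool's axes as they then stand; what a row does not reach is not made up. A row lasts 1/8 s, in which the tool goes at most 62.5 mm and 10.7 degrees, less where a joint would pass 70% of its speed; a pose out of reach is approached as far as the arm can. A call with a number of a shift or a turn outside -1 to 1 is refused whole. A call with a gripper value outside its range is refused whole. The fingers move at their own pace and stop on an object; "newtons" is the grip in N (left out, the last holds). Time passes only in rows, so rows that do not move let the fingers close. It gives the time, the measured TCP pose, the force, the opening and the grip force at its end, in the units of the state.
- env.observe(): the state, without advancing time (a new reading comes with each control period).
- cams.read_camera(name): name is "scene" or "top" or "wrist"; returns a dict with "color" (480x640x3 uint8, red, green, blue), "depth" (480x640 float32, m along the optical axis (not along the pixel's ray), 0 where there is no reading), "intrinsics" (3x3 intrinsics, pixels), "k1" (the pictures are not rectified: a ray, as slopes to the right and down, at radius r is drawn at 1 + k1 r^2 times it, then the intrinsics apply), "position" and "attitude" of the camera in the world; the wrist camera has in their place "T_tool_cam" (4x4, takes a point from camera to tool coordinates, whose origin is the TCP and whose axes are the flange's). Camera axes: x right, y down, z forward; pixel columns grow to the right and rows downward; lengths in m; the calibration is good to about 2 mm. A picture is of the moment at which its call begins: read the wrist's pose just before it.
- ticket.job_done(): hands the job in; it is judged then, once.
Trained networks look in a picture, given as the dict that the camera call returned (one of the last four; its "shot" number tells which), for a name from the list of things; names that differ only in an ending like _2 or _b are one class to them, and where a whole thing is asked for, a point or a joint stands for the part that bears it (a point fixed in the world has none). Each returns a list of dicts, best first, with "conf" (0 to 1); they miss things now and then, are a little off and sometimes report something else, mostly with a low value. They report only what shows in the picture. A call takes as long as a camera call. They do not tell look-alikes from the thing itself.
- finder.boxes_of(picture, label): "centre" ([x, y, z] in m, in world coordinates, good to about 4 mm: the middle of the surface that is visible of it).
- finder.regions_of(picture, label): "pixels" (480x640 bool, what is visible of it).
The state is a dict: "time_s": time; "joint_pos": joint angles; "joint_vel": joint speeds; "joint_efforts": joint torques, N m; "position": TCP position; "tool_rot": TCP orientation; "ft_force": force on the tool from outside, world axes, zero at the start; "wrist_torque": the same for the moment, N m; "opening": finger opening in m; "finger_force": force on a finger pad.
Only numpy, scipy, OpenCV 4.12 (cv2) and the standard library are available. Lean on these libraries where they do the work, as an engineer would, in place of code of your own. Each camera call takes 0.05 s, during which the arm holds its last target. There are 200 camera calls.

## Task

Set the stop collar of the board test jig to gauge height: stand the fork gauge on the jig's base plate and slide it gently round the threaded post, under the knurled collar, until the post is fully home in the slot. Then let go of it and spin the collar down the thread (clockwise from above) until it just nips the gauge: firmly touching, but not cranked down. Leave the gauge in place under the collar, let go of everything, and do not disturb the things around.

Things in the scene. Friction and masses are not known exactly. Their poses are not given: they have to be found in the camera images.
- stand: Board test jig, fixed: aluminium base plate 12 mm thick with an upright threaded steel post, 16 mm across, top 98 mm above the table. Origin on the post's axis at table level; z up. The plate covers x -80..80, y -80..170 mm of this frame; a black pin bed (up to 43 mm above the table) covers x -60..60, y 80..156 mm. The -y side is free.
- post_foot (a point): The point where the post's axis meets the top of the base plate (12 mm above the table); axes as those of the jig.
- collar: Knurled steel collar on the post, 49 mm across, 24 mm tall; origin at its centre. It only screws: one turn clockwise from above lowers it 16 mm, against about 0.08 N m. From first touch on a gauge each further 0.1 rad adds roughly 15 to 20 N of pressure, felt as a quick change of both vertical force and torque on the turning hand. It stays where left and holds up to about 30 N.
- collar_under (a point): Centre of the collar's underside, 12 mm below the collar's centre. At the start 8 to 13 mm above the top of a gauge standing on the base plate. The post stands out above the collar by 10 to 15 mm at the start, 22 mm at the end.
- gauge: Loose aluminium fork gauge, 0.2 to 0.31 kg, standing on the table. Fork 40 mm tall, 33 mm wide (x), slot 21 mm wide open to +y; a low neck (14 mm wide, 16 high) runs to -y and carries an upright grip. Origin under the fork's centre; z up. Prongs end 13 mm from it towards +y, the slot's back is 9.5 mm towards -y; fully home, it is within 2 mm of the post's axis.
- gauge_grip (a point): Centre of the gauge's upright grip: a plate 10 mm thick (gauge x), 44 mm long (gauge y) and 44 mm tall, standing on the same level as the fork; 96 mm from the fork's centre towards the gauge's -y and 22 mm above the gauge's underside. Axes as the gauge.
- gauge_fork (a point): Centre of the gauge's fork (20 mm above its underside, 20 mm below its top). Axes as the gauge.
- meter: Yellow multimeter, loose, 75 x 140 x 32 mm, lying flat. Origin under its centre. Leave it alone.
- spool: Grey spool of 52 mm diameter and 40 mm height, loose, standing. Origin under its centre. Leave it alone.
- driver: Screwdriver, loose, lying flat. Leave it alone.
There are look-alikes about, which are no part of the job. Several things look just like the gauge: the one meant starts farthest to the robot's right.

How it is judged:
By the outcome, as a careful person would: the job done as asked, in the order asked, and still so for the second after the job is handed in, with the robot touching nothing.
It also fails if it takes over 72 s, if anything falls off the work surface, if the arm or the gripper's body presses on something with over 40 N, if the wrist force passes 120 N, or if a joint passes its speed limit or range.

## Working session

There is one attempt and no reset: what is moved stays moved. The work goes in short steps, Python scripts to look and compute and a tool call to move; the robot and the scene stay as the last step left them, time stands still between calls to the robot, and variables do not carry over. Pictures are saved under pics/ and viewed, at most 10 in all, crops included, and the job is handed in when it is done.

Besides the shell and the picture viewer there is one more tool, called after ">>>" as name(argument=value, ...), one argument or row to a line, values as JSON. apply_moves: Moves the arm, as the interface text tells. Its arguments: {"type":"object","properties":{"plan":{"type":"array","items":{"type":"object","properties":{"turn":{"type":"array","items":{"type":"number"}},"travel":{"type":"array","items":{"type":"number"}},"claw":{"type":"number"}}}},"newtons":{"type":"number"}},"required":["plan"]}

```bash
mkdir -p pics; cat > h.py <<'E'
import numpy as np, cv2
from cell import env, cams, ticket, finder
from scipy.spatial.transform import Rotation as R
def campose(p, st=None):
    if 'T_tool_cam' in p:
        T=np.eye(4);T[:3,:3]=R.from_quat(st['tool_rot']).as_matrix();T[:3,3]=st['position']
        return T@np.array(p['T_tool_cam'])
    T=np.eye(4);a=np.array(p['attitude'])
    T[:3,:3]=a if a.shape==(3,3) else R.from_quat(a).as_matrix();T[:3,3]=p['position'];return T
def cloud(p,T):
    K=np.array(p['intrinsics']);k1=float(p['k1']);h,w=p['depth'].shape
    v,u=np.mgrid[:h,:w].astype(float)
    xd=(u-K[0,2])/K[0,0];yd=(v-K[1,2])/K[1,1];x,y=xd.copy(),yd.copy()
    for _ in range(8):
        f=1+k1*(x*x+y*y);x=xd/f;y=yd/f
    P=np.stack([x,y,np.ones_like(x)],-1)*p['depth'][...,None]
    return P@T[:3,:3].T+T[:3,3]
def save(p,n): cv2.imwrite('pics/'+n,p['color'][...,::-1])
E
python3 - <<'E'
from h import *
s=env.observe();print({k:np.round(v,3) for k,v in s.items()})
for n in ['top','scene']:
    p=cams.read_camera(n);save(p,n+'0.png')
    if n=='top': print(p['position'],p['attitude'],p['intrinsics'],p['k1'])
    for l in ['gauge','gauge_grip','gauge_fork','collar','stand','meter','spool','driver']:
        print(n,l,[(round(d['conf'],2),np.round(d['centre'],3).tolist()) for d in finder.boxes_of(p,l)])
E
```

```text
{'time_s': np.float64(0.0), 'joint_pos': array([ 1.089,  0.381,  1.298, -0.   ,  1.464, -0.215]), 'joint_vel': array([-0.   , -0.   ,  0.002, -0.001,  0.001,  0.001]), 'joint_efforts': array([ 0.0000e+00, -4.3793e+01, -2.2456e+01,  7.1000e-02,  3.5000e-02,
       -0.0000e+00]), 'position': array([0.145, 0.53 , 0.238]), 'tool_rot': array([ 0.133,  0.991, -0.001, -0.   ]), 'ft_force': array([ 0.43 , -0.259,  0.704]), 'wrist_torque': array([ 0.01 ,  0.002, -0.013]), 'finger_force': np.float64(0.0), 'opening': np.float64(0.088)}
[ 0.31138097 -0.00761692  1.24612765] [-0.6973854   0.70992444 -0.07356196  0.06518842] [[611.85794984   0.         330.75416424]
 [  0.         611.85794984 231.91709054]
 [  0.           0.           1.        ]] -0.18485228091703135
top gauge [(0.94, [0.359, -0.056, 0.043]), (0.67, [0.488, -0.276, 0.029]), (0.62, [0.73, 0.157, 0.025])]
top gauge_grip [(0.87, [0.73, 0.154, 0.022]), (0.59, [0.485, -0.275, 0.028]), (0.56, [0.354, -0.054, 0.037])]
top gauge_fork [(0.92, [0.355, -0.056, 0.037]), (0.81, [0.726, 0.155, 0.018])]
top collar [(0.91, [0.519, 0.094, 0.085])]
top stand [(0.89, [0.51, 0.145, 0.012])]
top meter [(0.64, [0.668, -0.258, 0.034])]
top spool [(0.83, [0.344, 0.258, 0.043])]
top driver [(0.57, [0.773, -0.037, 0.022])]
scene gauge [(0.85, [0.752, 0.149, 0.022]), (0.81, [0.362, -0.064, 0.02]), (0.62, [0.49, -0.275, 0.022])]
scene gauge_grip [(0.95, [0.492, -0.28, 0.021]), (0.93, [0.36, -0.056, 0.02]), (0.88, [0.745, 0.15, 0.023])]
scene gauge_fork [(0.9, [0.745, 0.147, 0.027]), (0.9, [0.362, -0.062, 0.02]), (0.66, [0.493, -0.278, 0.025])]
scene collar [(0.73, [0.535, 0.092, 0.082])]
scene stand [(0.57, [0.535, 0.145, 0.015])]
scene meter [(0.68, [0.54, 0.14, 0.011]), (0.58, [0.681, -0.261, 0.032])]
scene spool [(0.86, [0.354, 0.263, 0.041]), (0.29, [0.535, 0.094, 0.084])]
scene driver [(0.68, [0.788, -0.038, 0.026]), (0.67, [0.535, 0.147, 0.013]), (0.33, [0.49, -0.274, 0.02])]
```

View pics/top0.png

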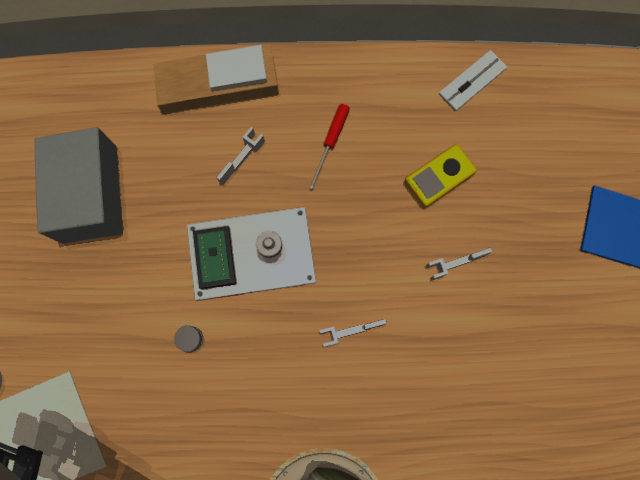

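View pics/scene0.png

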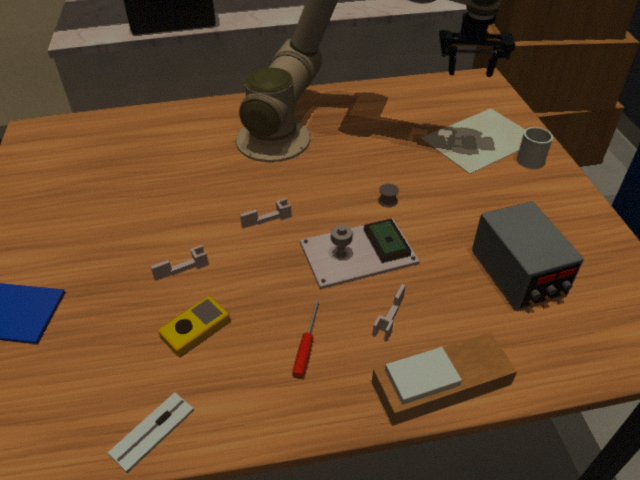

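```bash
cat > m.py <<'E'
from h import *
def fit(X,z0,z1,c,r):
    m=(X[...,2]>z0)&(X[...,2]<z1)&(np.hypot(X[...,0]-c[0],X[...,1]-c[1])<r)
    return X[m]
def rect(P): return cv2.minAreaRect((P[:,:2]*1000).astype(np.float32))
if __name__=='__main__':
  for n in ['top','scene']:
    p=cams.read_camera(n);T=campose(p);X=cloud(p,T)
    tab=X[300:310,150:300].reshape(-1,3) if n=='top' else X[150:200,180:230].reshape(-1,3)
    print(n,'table z',np.median(tab[:,2]))
    print('plate',rect(fit(X,.008,.016,(.515,.14),.17)))
    col=fit(X,.06,.098,(.52,.094),.06);print('collar',np.percentile(col,[0,5,50,95,100],axis=0).round(4),rect(col))
    g=fit(X,.028,.06,(.488,-.275),.1); print('gauge all',rect(g),g.mean(0))
    for y0,y1 in [(-.4,-.28),(-.28,-.2)]:
        q=g[(g[:,1]>y0)&(g[:,1]<y1)];print(len(q),np.median(q,0).round(4),q.min(0).round(3),q.max(0).round(3),rect(q))
E
python3 m.py
```

```text
top table z -0.0012321782523495584
plate ((546.4940795898438, 145.75852966308594), (267.0999755859375, 248.9408721923828), 7.550483703613281)
collar [[0.4975 0.0729 0.0608]
 [0.5011 0.0767 0.0745]
 [0.5206 0.0966 0.0849]
 [0.5427 0.1175 0.0956]
 [0.5465 0.123  0.0979]] ((522.4561157226562, 97.76336669921875), (50.05607223510742, 48.62700271606445), 81.80458068847656)
gauge all ((490.1973571777344, -286.80181884765625), (33.29810333251953, 130.55445861816406), 17.208209991455078) [ 0.48816892 -0.27960347  0.0399106 ]
117 [ 0.5027 -0.3267  0.0425] [ 0.494 -0.349  0.031] [ 0.515 -0.306  0.049] ((503.3727111816406, -327.9777526855469), (10.33358097076416, 44.109806060791016), 18.911909103393555)
141 [ 0.4778 -0.2429  0.0388] [ 0.456 -0.256  0.028] [ 0.494 -0.22   0.044] ((475.27294921875, -238.6133270263672), (33.29810333251953, 29.661027908325195), 17.208209991455078)
scene table z -0.00016384787235124154
plate ((518.26806640625, 140.11471557617188), (165.81417846679688, 251.4719696044922), 7.690561294555664)
collar [[0.4969 0.0703 0.0607]
 [0.5055 0.0733 0.0659]
 [0.5342 0.0927 0.0847]
 [0.5474 0.1148 0.0948]
 [0.5506 0.1204 0.098 ]] ((524.7172241210938, 94.64845275878906), (50.97710418701172, 51.00676727294922), 35.7486457824707)
gauge all ((492.8708190917969, -285.966552734375), (39.971519470214844, 132.2193603515625), 19.14961814880371) [ 0.49230125 -0.28344865  0.03784708]
142 [ 0.5068 -0.3296  0.0402] [ 0.494 -0.351  0.028] [ 0.518 -0.307  0.049] ((504.85845947265625, -328.5428161621094), (16.068668365478516, 43.780540466308594), 14.998854637145996)
145 [ 0.4814 -0.2392  0.0373] [ 0.456 -0.256  0.028] [ 0.5   -0.22   0.044] ((476.8458251953125, -238.22418212890625), (40.383628845214844, 30.224363327026367), 16.46852684020996)
```

```bash
cat > plan.py <<'E'
import sys
from h import *
def plan(tgt,yaw_x,step=.045,s=None):
    """rows to tgt TCP, tool down, tool-x at yaw_x deg; rounds as it goes"""
    s=s or env.observe();p=np.array(s['position']);Rm=R.from_quat(s['tool_rot'])
    a=np.radians(yaw_x);Rt=R.from_matrix(np.array([[np.cos(a),np.sin(a),0],[np.sin(a),-np.cos(a),0],[0,0,-1.]]))
    rv=(Rm.inv()*Rt).as_rotvec(degrees=True)
    n=max(int(np.ceil(np.linalg.norm(np.array(tgt)-p)/step)),int(np.ceil(np.linalg.norm(rv)/5)),1)
    print('rotvec',rv.round(1),'rows',n)
    for i in range(n):
        t=np.round((Rm.inv().apply((np.array(tgt)-p)/(n-i)))/.05,2)
        u=np.round((Rm.inv()*Rt).as_rotvec(degrees=True)/(n-i)/5,2)
        print('T',t.tolist(),'R',u.tolist())
        p=p+Rm.apply(t*.05);Rm=Rm*R.from_rotvec(u*5,degrees=True)
if __name__=='__main__':
    v=[float(x) for x in sys.argv[1:]];plan(v[:3],v[3],*(v[4:5]))
E
python3 plan.py .503 -.325 .2 107.2 .048
```

```text
rotvec [-0.  -0.  57.5] rows 20
T [-0.57, -0.73, 0.04] R [-0.0, -0.0, 0.58]
T [-0.61, -0.7, 0.04] R [-0.0, -0.0, 0.57]
T [-0.64, -0.67, 0.04] R [-0.0, -0.0, 0.58]
T [-0.67, -0.64, 0.04] R [-0.0, -0.0, 0.57]
T [-0.71, -0.6, 0.04] R [-0.0, -0.0, 0.58]
T [-0.73, -0.57, 0.04] R [-0.0, -0.0, 0.57]
T [-0.76, -0.53, 0.04] R [-0.0, -0.0, 0.58]
T [-0.79, -0.49, 0.04] R [-0.0, -0.0, 0.57]
T [-0.81, -0.45, 0.04] R [-0.0, -0.0, 0.58]
T [-0.83, -0.41, 0.04] R [-0.0, -0.0, 0.57]
T [-0.85, -0.37, 0.04] R [-0.0, -0.0, 0.58]
T [-0.87, -0.32, 0.04] R [-0.0, -0.0, 0.57]
T [-0.89, -0.28, 0.04] R [-0.0, -0.0, 0.58]
T [-0.9, -0.23, 0.04] R [-0.0, -0.0, 0.57]
T [-0.91, -0.19, 0.04] R [-0.0, -0.0, 0.58]
T [-0.92, -0.14, 0.03] R [-0.0, -0.0, 0.57]
T [-0.92, -0.1, 0.04] R [-0.0, -0.0, 0.58]
T [-0.92, -0.05, 0.03] R [-0.0, -0.0, 0.57]
T [-0.93, -0.0, 0.04] R [-0.0, -0.0, 0.58]
T [-0.92, 0.05, 0.03] R [-0.0, -0.0, 0.57]
```

>>> apply_moves(
  plan=[
    {"travel":[-0.57,-0.73,0.04],"turn":[0,0,0.58],"claw":1},
    {"travel":[-0.61,-0.7,0.04],"turn":[0,0,0.57],"claw":1},
    {"travel":[-0.64,-0.67,0.04],"turn":[0,0,0.58],"claw":1},
    {"travel":[-0.67,-0.64,0.04],"turn":[0,0,0.57],"claw":1},
    {"travel":[-0.71,-0.6,0.04],"turn":[0,0,0.58],"claw":1},
  ],
)

```text
time_s: 1.62
position: [0.2349, 0.3153, 0.2288]
tool_rot: [0.257, 0.966, 0.0, 0.0]
ft_force: [1.1, 0.4, -0.2]
opening: 0.0879
finger_force: 0.0
```

>>> apply_moves(
  plan=[
    {"travel":[-0.73,-0.57,0.04],"turn":[0,0,0.57],"claw":1},
    {"travel":[-0.76,-0.53,0.04],"turn":[0,0,0.58],"claw":1},
    {"travel":[-0.79,-0.49,0.04],"turn":[0,0,0.57],"claw":1},
    {"travel":[-0.81,-0.45,0.04],"turn":[0,0,0.58],"claw":1},
    {"travel":[-0.83,-0.41,0.04],"turn":[0,0,0.57],"claw":1},
  ],
)

```text
time_s: 2.25
position: [0.3239, 0.1012, 0.2189]
tool_rot: [0.376, 0.927, 0.0, 0.0]
ft_force: [0.5, 0.2, -1.3]
opening: 0.0883
finger_force: 0.0
```

>>> apply_moves(
  plan=[
    {"travel":[-0.85,-0.37,0.04],"turn":[0,0,0.58],"claw":1},
    {"travel":[-0.87,-0.32,0.04],"turn":[0,0,0.57],"claw":1},
    {"travel":[-0.89,-0.28,0.04],"turn":[0,0,0.58],"claw":1},
    {"travel":[-0.9,-0.23,0.04],"turn":[0,0,0.57],"claw":1},
    {"travel":[-0.91,-0.19,0.04],"turn":[0,0,0.58],"claw":1},
  ],
)

```text
time_s: 2.88
position: [0.4137, -0.1132, 0.2088]
tool_rot: [0.489, 0.872, 0.0, 0.0]
ft_force: [0.7, 0.9, 0.0]
opening: 0.0879
finger_force: 0.0
```

>>> apply_moves(
  plan=[
    {"travel":[-0.92,-0.14,0.03],"turn":[0,0,0.57],"claw":1},
    {"travel":[-0.92,-0.1,0.04],"turn":[0,0,0.58],"claw":1},
    {"travel":[-0.92,-0.05,0.03],"turn":[0,0,0.57],"claw":1},
    {"travel":[-0.93,0,0.04],"turn":[0,0,0.58],"claw":1},
    {"travel":[-0.92,0.05,0.03],"turn":[0,0,0.57],"claw":1},
  ],
)

```text
time_s: 3.5
position: [0.5036, -0.3263, 0.2001]
tool_rot: [0.594, 0.804, 0.0, 0.0]
ft_force: [0.6, -0.2, 0.1]
opening: 0.0881
finger_force: 0.0
```

```bash
cat > w.py <<'E'
import sys
from m import *
def look(name):
    s=env.observe();p=cams.read_camera('wrist');save(p,name)
    print('t',s['time_s'],'pos',np.round(s['position'],4),'q',np.round(s['tool_rot'],4),'F',np.round(s['ft_force'],2),'open',s['opening'])
    return s,p,cloud(p,campose(p,s))
E
python3 - <<'E'
from w import *
s,p,X=look('w1.png');print(s['joint_pos'].round(3),np.round(p['T_tool_cam'],3))
for l in ['gauge','gauge_grip','gauge_fork']:
    print(l,[(round(d['conf'],2),np.round(d['centre'],4).tolist()) for d in finder.boxes_of(p,l)])
for z0,z1,c,r in [(.036,.052,(.504,-.328),.035),(.033,.052,(.475,-.237),.035)]:
    q=fit(X,z0,z1,c,r)
    if len(q)>20: print(len(q),np.median(q,0),rect(q))
E
```

```text
t 3.5 pos [ 0.5036 -0.3263  0.2001] q [0.5941 0.8044 0.     0.    ] F [ 0.55 -0.24  0.12] open 0.08806964776759613
[-0.772  0.497  1.217  0.     1.427 -1.071] [[ 0.001 -0.96  -0.28   0.072]
 [ 1.     0.002 -0.001  0.001]
 [ 0.001 -0.28   0.96  -0.146]
 [ 0.     0.     0.     1.   ]]
gauge [(0.7, [0.4881, -0.2736, 0.0415])]
gauge_grip [(0.56, [0.4865, -0.2734, 0.0405])]
gauge_fork [(0.77, [0.4853, -0.2724, 0.0372])]
597 [ 0.50230627 -0.32649552  0.04407734] ((502.5474853515625, -328.1510925292969), (9.319218635559082, 43.722774505615234), 17.292213439941406)
828 [ 0.47839305 -0.24257337  0.04025523] ((474.85809326171875, -238.384521484375), (32.349056243896484, 28.870941162109375), 17.883718490600586)
```

View pics/w1.png

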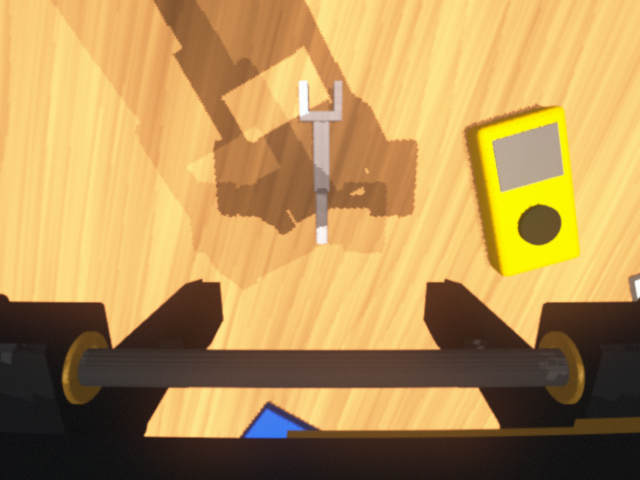

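```bash
python3 plan.py .5026 -.328 .011 107.5 .048
```

```text
rotvec [-0.  -0.1 -0.3] rows 4
T [-0.01, -0.01, 0.94] R [-0.0, -0.0, -0.02]
T [-0.02, -0.0, 0.94] R [-0.0, -0.0, -0.01]
T [-0.01, -0.01, 0.95] R [-0.0, -0.01, -0.02]
T [-0.02, -0.01, 0.94] R [-0.0, -0.0, -0.01]
```

>>> apply_moves(
  plan=[
    {"travel":[-0.01,-0.01,0.94],"turn":[0,0,-0.02],"claw":1},
    {"travel":[-0.02,0,0.94],"turn":[0,0,-0.02],"claw":1},
    {"travel":[-0.01,-0.01,0.95],"turn":[0,0,-0.02],"claw":0.6},
    {"travel":[-0.02,-0.01,0.94],"turn":[0,0,0],"claw":0.5},
    {"travel":[0,0,0],"turn":[0,0,0],"claw":0.3},
  ],
)

```text
time_s: 4.32
position: [0.5014, -0.3261, 0.0098]
tool_rot: [0.591, 0.807, 0.0, -0.003]
ft_force: [0.3, -0.3, 0.0]
opening: 0.0603
finger_force: 0.0
```

>>> apply_moves(
  plan=[
    {"claw":0.2,"travel":[0,0,0],"turn":[0,0,0]},
    {"claw":0,"travel":[0,0,0],"turn":[0,0,0]},
    {"claw":0,"travel":[0,0,0],"turn":[0,0,0]},
    {"claw":0,"travel":[0,0,0],"turn":[0,0,0]},
    {"claw":0,"travel":[0,0,0],"turn":[0,0,0]},
  ],
  newtons=40,
)

```text
time_s: 4.95
position: [0.5027, -0.3282, 0.012]
tool_rot: [0.591, 0.807, -0.0, 0.0]
ft_force: [0.4, -1.1, -0.8]
opening: 0.01
finger_force: 0.0
```

>>> apply_moves(
  plan=[
    {"claw":0,"travel":[0,0,0],"turn":[0,0,0]},
    {"claw":0,"travel":[0,0,0],"turn":[0,0,0]},
    {"claw":0,"travel":[0,0,-0.3],"turn":[0,0,0]},
    {"claw":0,"travel":[0,0,-0.7],"turn":[0,0,0]},
    {"claw":0,"travel":[0,0,-0.7],"turn":[0,0,0]},
  ],
  newtons=50,
)

```text
time_s: 5.58
position: [0.5025, -0.328, 0.0982]
tool_rot: [0.591, 0.807, -0.0, -0.0]
ft_force: [-0.7, -0.7, -2.3]
opening: 0.0094
finger_force: 50.0
```

```bash
python3 plan.py .5446 -.059 .1 97.6 .04
```

```text
rotvec [-0.  -0.   9.9] rows 7
T [0.7, 0.35, -0.01] R [-0.0, -0.0, 0.28]
T [0.7, 0.33, -0.0] R [-0.0, -0.0, 0.28]
T [0.71, 0.31, -0.01] R [-0.0, -0.0, 0.28]
T [0.72, 0.29, -0.0] R [-0.0, -0.0, 0.29]
T [0.73, 0.28, -0.01] R [-0.0, -0.0, 0.28]
T [0.74, 0.26, -0.0] R [-0.0, -0.0, 0.29]
T [0.74, 0.23, -0.01] R [-0.0, -0.0, 0.28]
```

>>> apply_moves(
  plan=[
    {"travel":[0.7,0.35,0],"turn":[0,0,0.28],"claw":0},
    {"travel":[0.7,0.33,0],"turn":[0,0,0.28],"claw":0},
    {"travel":[0.71,0.31,0],"turn":[0,0,0.28],"claw":0},
    {"travel":[0.72,0.29,0],"turn":[0,0,0.29],"claw":0},
    {"travel":[0.73,0.28,0],"turn":[0,0,0.28],"claw":0},
  ],
)

```text
time_s: 6.2
position: [0.533, -0.1348, 0.0974]
tool_rot: [0.64, 0.768, -0.0, 0.0]
ft_force: [-0.1, -0.5, -1.5]
opening: 0.0095
finger_force: 50.0
```

>>> apply_moves(
  plan=[
    {"travel":[0.74,0.26,0],"turn":[0,0,0.29],"claw":0},
    {"travel":[0.74,0.23,0],"turn":[0,0,0.28],"claw":0},
    {"travel":[0,0,0],"turn":[0,0,0],"claw":0},
    {"travel":[0,0,0],"turn":[0,0,0],"claw":0},
  ],
)

```text
time_s: 6.7
position: [0.5446, -0.0594, 0.0972]
tool_rot: [0.658, 0.753, -0.0, 0.0]
ft_force: [-0.2, -0.4, -1.5]
opening: 0.0095
finger_force: 50.0
```

```bash
python3 - <<'E'
from w import *
s,p,X=look('w2.png')
for l in ['gauge','collar','stand']:
    print(l,[(round(d['conf'],2),np.round(d['centre'],4).tolist()) for d in finder.boxes_of(p,l)])
f=np.array(s['position'][:2])+.096*np.array([.132,-.991])*-1
q=fit(X,.11,.14,f,.035);print('fork',len(q),np.median(q,0),rect(q))
q=fit(X,.068,.0915,(.524,.095),.035);print('collar',len(q),rect(q),cv2.minEnclosingCircle((q[:,:2]*1000).astype(np.float32)),np.median(q[:,2]))
q=fit(X,.0935,.105,(.524,.095),.02);print('post',len(q),q.mean(0),rect(q))
t=cams.read_camera('top');Y=cloud(t,campose(t))
q=fit(Y,.11,.14,f,.035);print('T fork',len(q),np.median(q,0),rect(q))
q=fit(Y,.1,.15,s['position'][:2],.03);print('T grip',len(q),rect(q))
E
```

```text
t 6.7 pos [ 0.5446 -0.0594  0.0972] q [ 6.584e-01  7.526e-01 -1.000e-04  3.000e-04] F [-0.17 -0.35 -1.49] open 0.0095425488757203
gauge [(0.68, [0.5386, 0.0174, 0.1256]), (0.67, [0.365, -0.0707, 0.0153])]
collar []
stand [(0.95, [0.5259, 0.0511, 0.0105])]
fork 6961 [0.53432591 0.02879601 0.12511923] ((532.6268920898438, 33.96503448486328), (33.283966064453125, 30.102535247802734), 7.859659194946289)
collar 0 ((0.0, 0.0), (0.0, 0.0), 0.0) ((0.0, 0.0), 0.0) nan
post 0 [nan nan nan] ((0.0, 0.0), (0.0, 0.0), 0.0)
T fork 32 [0.54476877 0.04411439 0.12175679] ((535.43310546875, 44.84252166748047), (11.547868728637695, 29.04364776611328), 84.58686828613281)
T grip 0 ((0.0, 0.0), (0.0, 0.0), 0.0)
  return _methods._mean(a, axis=axis, dtype=dtype,
  ret = ret.dtype.type(ret / rcount)
<stdin>:8: RuntimeWarning: Mean of empty slice.
  ret = um.true_divide(
```

View pics/w2.png

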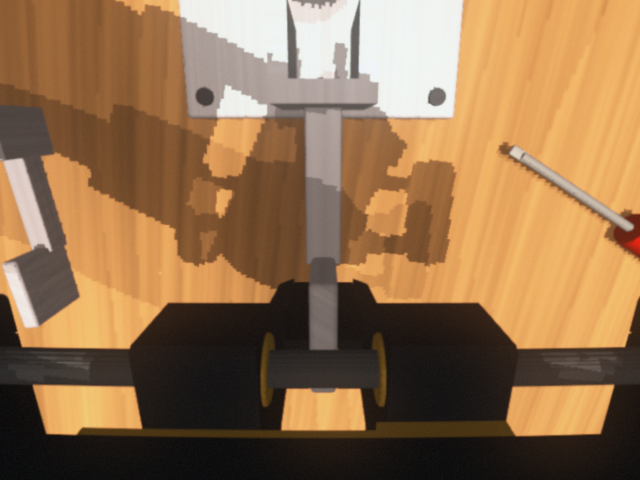

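```bash
python3 - <<'E'
from w import *
s,p,X=look('w2b.png')
a=np.radians(7.6);ex=np.array([np.cos(a),np.sin(a)]);ey=np.array([-np.sin(a),np.cos(a)])
o=np.array([.524,.0955])
L=(X[...,:2]-o)@np.stack([ex,ey],1)*1000  # jig coords
print('tcp jig',(np.array(s['position'][:2])-o)@np.stack([ex,ey],1)*1000)
Z=X[...,2]
m=(Z>.118)&(Z<.135)&(np.abs(L[...,0])<30)&(L[...,1]<-20)
for y0 in range(-80,-35,3):
    q=L[m&(abs(L[...,1]-y0)<1.5)]
    if len(q)>5: print('fork y',y0,q[:,0].min().round(1),q[:,0].max().round(1),'z',np.median(Z[m&(abs(L[...,1]-y0)<1.5)]).round(4))
pl=(Z>.006)&(Z<.018)&(abs(L[...,0])<120)
for y0 in range(-78,-40,6):
    q=L[pl&(abs(L[...,1]-y0)<1.5)];
    if len(q)>5: print('plate y',y0,q[:,0].min().round(1),q[:,0].max().round(1),Z[pl&(abs(L[...,1]-y0)<1.5)].mean().round(4))
for x0 in [-70,-40,-25,25,40,70]:
    q=L[pl&(abs(L[...,0]-x0)<2)];print('plate x',x0,q[:,1].min().round(1) if len(q) else None)
c=(Z>.03)&(Z<.098)&(np.abs(L[...,0])<30)&(np.abs(L[...,1])<35)
print('post/collar',c.sum(),L[c].min(0) if c.any() else '',L[c].max(0) if c.any() else '',np.percentile(Z[c],[1,50,99]) if c.any() else '')
E
```

```text
t 6.95 pos [ 0.5445 -0.0597  0.0968] q [ 0.659   0.7521 -0.      0.    ] F [-0.31 -1.3  -2.28] open 0.009186804059564119
tcp jig [  -0.18712859 -156.56213571]
fork y -77 -15.8 16.9 z 0.1248
fork y -74 -16.0 16.9 z 0.125
fork y -71 -16.0 17.0 z 0.1249
fork y -68 -15.9 17.0 z 0.1248
fork y -65 -16.2 17.1 z 0.1249
fork y -62 -16.0 17.0 z 0.1248
fork y -59 -16.2 17.1 z 0.1249
fork y -56 -15.9 17.2 z 0.1248
fork y -53 -16.2 17.1 z 0.1248
fork y -50 -16.2 17.1 z 0.1247
plate y -78 -79.8 77.8 0.0118
plate y -72 -80.5 78.5 0.0123
plate y -66 -80.7 79.2 0.0129
plate y -60 -80.8 79.0 0.0122
plate y -54 -80.8 78.9 0.0123
plate y -48 -80.9 79.1 0.0123
plate y -42 -80.7 79.2 0.0123
plate x -70 -78.2
plate x -40 -78.4
plate x -25 -77.9
plate x 25 -77.8
plate x 40 -78.3
plate x 70 -78.1
post/collar 0
```

>>> apply_moves(
  plan=[
    {"travel":[0,-0.024,0.4],"turn":[0,0,0],"claw":0},
    {"travel":[0,0,0.6],"turn":[0,0,0],"claw":0},
    {"travel":[0,0,0.36],"turn":[0,0,0],"claw":0},
    {"travel":[0,0,0.04],"turn":[0,0,0],"claw":0},
    {"travel":[0,0,0],"turn":[0,0,0],"claw":0},
  ],
)

```text
time_s: 7.62
position: [0.5437, -0.0594, 0.0273]
tool_rot: [0.659, 0.752, 0.0, 0.0]
ft_force: [-0.1, 0.4, -1.5]
opening: 0.0094
finger_force: 50.0
```

>>> apply_moves(
  plan=[
    {"travel":[0,0,0.015],"turn":[0,0,0],"claw":0},
    {"travel":[0,0,0],"turn":[0,0,0],"claw":0},
  ],
)

```text
time_s: 7.88
position: [0.5436, -0.0592, 0.0266]
tool_rot: [0.659, 0.753, 0.0, 0.0]
ft_force: [-0.2, -0.5, -2.2]
opening: 0.0095
finger_force: 50.0
```

>>> apply_moves(
  plan=[
    {"travel":[0,0,0.02],"turn":[0,0,0],"claw":0},
    {"travel":[0,0,0],"turn":[0,0,0],"claw":0},
  ],
)

```text
time_s: 8.12
position: [0.5434, -0.0591, 0.0251]
tool_rot: [0.659, 0.753, 0.0, 0.0]
ft_force: [0.3, -0.0, -3.3]
opening: 0.0094
finger_force: 50.0
```

>>> apply_moves(
  plan=[
    {"travel":[0,0,0.014],"turn":[0,0,0],"claw":0},
    {"travel":[0,0,0],"turn":[0,0,0],"claw":0},
  ],
)

```text
time_s: 8.38
position: [0.5433, -0.0591, 0.0242]
tool_rot: [0.659, 0.753, -0.0, -0.0]
ft_force: [-0.3, -0.3, -1.4]
opening: 0.0094
finger_force: 50.0
```

>>> apply_moves(
  plan=[
    {"travel":[0,0,0.01],"turn":[0,0,0],"claw":0},
    {"travel":[0,0,0],"turn":[0,0,0],"claw":0},
  ],
)

```text
time_s: 8.62
position: [0.5434, -0.0592, 0.0239]
tool_rot: [0.659, 0.752, 0.0, 0.0]
ft_force: [-0.3, -0.5, -1.2]
opening: 0.0094
finger_force: 50.0
```

>>> apply_moves(
  plan=[
    {"travel":[0,0,0.012],"turn":[0,0,0],"claw":0},
    {"travel":[0,0,0],"turn":[0,0,0],"claw":0},
  ],
)

```text
time_s: 8.88
position: [0.5435, -0.0593, 0.0234]
tool_rot: [0.659, 0.752, 0.0, 0.0]
ft_force: [0.3, -1.0, 1.5]
opening: 0.0099
finger_force: 50.0
```

>>> apply_moves(
  plan=[
    {"travel":[0.2,0,0],"turn":[0,0,0],"claw":0},
    {"travel":[0.2,0,0],"turn":[0,0,0],"claw":0},
    {"travel":[0.15,0,0],"turn":[0,0,0],"claw":0},
    {"travel":[0.15,0,0],"turn":[0,0,0],"claw":0},
    {"travel":[0,0,0],"turn":[0,0,0],"claw":0},
  ],
)

```text
time_s: 9.5
position: [0.5389, -0.0234, 0.0236]
tool_rot: [0.658, 0.753, 0.0, 0.0]
ft_force: [0.8, -0.2, 5.3]
opening: 0.0095
finger_force: 50.0
```

```bash
python3 - <<'E'
from w import *
s,p,X=look('w3.png')
a=np.radians(7.6);ex=np.array([np.cos(a),np.sin(a)]);ey=np.array([-np.sin(a),np.cos(a)])
o=np.array([.524,.0955])
L=(X[...,:2]-o)@np.stack([ex,ey],1)*1000
print('tcp jig',(np.array(s['position'][:2])-o)@np.stack([ex,ey],1)*1000)
Z=X[...,2]
m=(Z>.045)&(Z<.058)&(np.abs(L[...,0])<30)&(L[...,1]<15)
for y0 in range(-48,10,4):
    q=L[m&(abs(L[...,1]-y0)<2)][:,0]
    if len(q)>5: print('fork y',y0,q.min().round(1),q.max().round(1),'slot',q[q<0].max().round(1),q[q>0].min().round(1),np.median(Z[m&(abs(L[...,1]-y0)<2)]).round(4))
for lo,hi in [(.018,.04),(.062,.09),(.09,.105)]:
    c=(Z>lo)&(Z<hi)&(np.abs(L[...,0])<30)&(np.abs(L[...,1])<35)
    if c.any(): print(lo,c.sum(),np.percentile(L[c],[1,50,99],axis=0).round(1).tolist())
E
```

```text
t 9.5 pos [ 0.5389 -0.0234  0.0236] q [6.583e-01 7.527e-01 4.000e-04 3.000e-04] F [ 0.83 -0.18  5.28] open 0.009477630733687441
tcp jig [  -0.9119029  -119.82934633]
fork y -40 -16.7 16.2 slot -0.1 0.2 0.0525
fork y -36 -16.8 16.2 slot -0.1 0.2 0.0525
fork y -32 -16.8 16.3 slot -0.1 0.2 0.0525
fork y -28 -16.9 16.3 slot -10.6 10.0 0.0525
fork y -24 -16.9 16.3 slot -10.6 10.1 0.0526
fork y -20 -17.0 16.4 slot -10.6 10.0 0.0526
fork y -16 -17.1 16.5 slot -11.8 10.1 0.0526
0.018 511 [[-10.8, -31.4], [10.0, -22.2], [10.3, -12.3]]
0.062 2712 [[-16.3, -23.8], [-0.9, -22.2], [14.6, -17.3]]
```

View pics/w3.png

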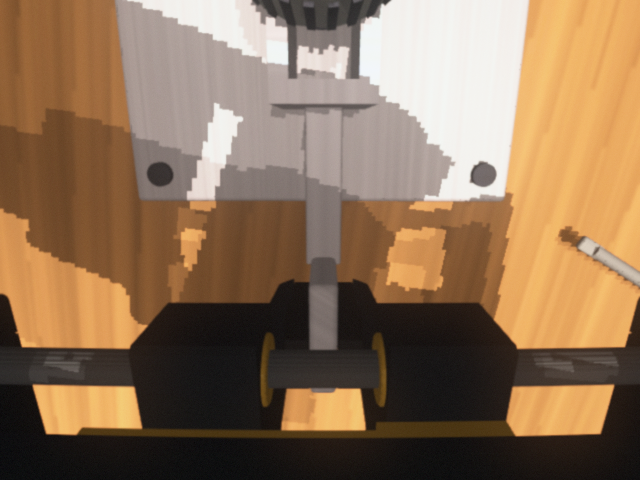

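>>> apply_moves(
  plan=[
    {"travel":[0.1,-0.005,-0.004],"turn":[0,0,0],"claw":0},
    {"travel":[0.1,-0.005,0],"turn":[0,0,0],"claw":0},
    {"travel":[0.1,0,0],"turn":[0,0,0],"claw":0},
    {"travel":[0.1,0,0],"turn":[0,0,0],"claw":0},
    {"travel":[0,0,0],"turn":[0,0,0],"claw":0},
  ],
)

```text
time_s: 10.18
position: [0.5359, -0.004, 0.0238]
tool_rot: [0.658, 0.753, 0.0, 0.001]
ft_force: [1.4, -2.9, 6.0]
opening: 0.0098
finger_force: 50.0
```

>>> apply_moves(
  plan=[
    {"travel":[0.03,0,0],"turn":[0,0,0],"claw":0},
    {"travel":[0.03,0,0],"turn":[0,0,0],"claw":0},
    {"travel":[0,0,0],"turn":[0,0,0],"claw":0},
  ],
  newtons=20,
)

```text
time_s: 10.55
position: [0.5356, -0.0015, 0.0239]
tool_rot: [0.658, 0.753, 0.0, 0.001]
ft_force: [-0.5, -4.9, 6.0]
opening: 0.0099
finger_force: 20.0
```

>>> apply_moves(
  plan=[
    {"travel":[0.03,0,0],"turn":[0,0,0],"claw":0},
    {"travel":[0.02,0,0],"turn":[0,0,0],"claw":0},
    {"travel":[0,0,0],"turn":[0,0,0],"claw":0},
  ],
)

```text
time_s: 10.92
position: [0.5353, 0.0009, 0.0239]
tool_rot: [0.658, 0.753, 0.0, 0.001]
ft_force: [0.9, -5.9, 6.4]
opening: 0.0097
finger_force: 20.0
```

>>> apply_moves(
  plan=[
    {"travel":[0.02,0,0],"turn":[0,0,0],"claw":0},
    {"travel":[0,0,0],"turn":[0,0,0],"claw":0},
  ],
)

```text
time_s: 11.18
position: [0.5351, 0.0018, 0.0239]
tool_rot: [0.658, 0.753, 0.0, 0.001]
ft_force: [0.2, -4.6, 6.2]
opening: 0.0098
finger_force: 20.0
```

>>> apply_moves(
  plan=[
    {"travel":[0.02,0,0],"turn":[0,0,0],"claw":0},
    {"travel":[0,0,0],"turn":[0,0,0],"claw":0},
  ],
)

```text
time_s: 11.42
position: [0.535, 0.0028, 0.0239]
tool_rot: [0.658, 0.753, 0.0, 0.001]
ft_force: [1.7, -5.0, 5.9]
opening: 0.0098
finger_force: 20.0
```

>>> apply_moves(
  plan=[
    {"travel":[0.02,0,0],"turn":[0,0,0],"claw":0},
    {"travel":[0,0,0],"turn":[0,0,0],"claw":0},
  ],
)

```text
time_s: 11.68
position: [0.5349, 0.0036, 0.0239]
tool_rot: [0.658, 0.753, 0.0, 0.001]
ft_force: [1.2, -7.0, 6.1]
opening: 0.01
finger_force: 20.0
```

>>> apply_moves(
  plan=[
    {"travel":[0.02,0,0],"turn":[0,0,0],"claw":0},
    {"travel":[0,0,0],"turn":[0,0,0],"claw":0},
  ],
)

```text
time_s: 11.92
position: [0.535, 0.0037, 0.0239]
tool_rot: [0.658, 0.753, -0.0, 0.002]
ft_force: [1.4, -13.4, 5.8]
opening: 0.0097
finger_force: 20.0
```

```bash
python3 - <<'E'
from w import *
s,p,X=look('w4.png')
a=np.radians(7.6);ex=np.array([np.cos(a),np.sin(a)]);ey=np.array([-np.sin(a),np.cos(a)])
o=np.array([.524,.0955]);B=np.stack([ex,ey],1)
def L_(X): return (X[...,:2]-o)@B*1000
print('tcp jig',L_(np.array(s['position'])))
def rep(X,n):
    L=L_(X);Z=X[...,2]
    c=(Z>.045)&(Z<.058)&(np.abs(L[...,0])<20)&(L[...,1]<20)&(L[...,1]>-30)
    if c.any(): print(n,'fork',np.percentile(L[c],[1,99],axis=0).round(1).tolist())
    c=(Z>.062)&(Z<.105)&(np.abs(L[...,0])<30)&(np.abs(L[...,1])<35)
    if c.any(): print(n,'collar',c.sum(),np.percentile(L[c],[.5,50,99.5],axis=0).round(1).tolist(),np.percentile(Z[c],[1,50,99]))
rep(X,'w')
for n in ['scene','top']:
    p=cams.read_camera(n);save(p,n+'4.png');rep(cloud(p,campose(p)),n)
E
```

```text
t 11.925 pos [0.535  0.0037 0.0239] q [ 6.583e-01  7.527e-01 -4.000e-04  1.600e-03] F [  1.39 -13.38   5.75] open 0.009717712488900094
tcp jig [ -1.25326924 -92.46405309]
w collar 26921 [[-24.5, -22.2], [-0.8, -6.2], [22.7, 4.6]] [0.08341624 0.08652207 0.09920547]
scene fork [[1.7, -15.7], [19.0, 15.5]]
scene collar 390 [[-25.0, -25.3], [8.6, -4.0], [25.6, 22.7]] [0.06246786 0.08467656 0.09995315]
top collar 116 [[-16.4, 7.2], [5.1, 19.1], [22.8, 27.4]] [0.07794238 0.08443315 0.09021929]
```

>>> apply_moves(
  plan=[
    {"travel":[-0.014,0,0],"turn":[0,0,0],"claw":0},
    {"travel":[0,0,0],"turn":[0,0,0],"claw":0.3},
    {"travel":[0,0,0],"turn":[0,0,0],"claw":0.6},
    {"travel":[0,0,0],"turn":[0,0,0],"claw":0.7},
    {"travel":[0,0,0],"turn":[0,0,0],"claw":0.7},
  ],
)

```text
time_s: 12.7
position: [0.5342, 0.0043, 0.0233]
tool_rot: [0.659, 0.753, -0.0, -0.0]
ft_force: [0.4, 0.2, -0.0]
opening: 0.0479
finger_force: 0.0
```

>>> apply_moves(
  plan=[
    {"travel":[0,0,-0.5],"turn":[0,0,0],"claw":0.7},
    {"travel":[0,0,-0.9],"turn":[0,0,0],"claw":0.7},
    {"travel":[0,0,-0.9],"turn":[0,0,0],"claw":0.8},
    {"travel":[0,0,-0.4],"turn":[0,0,0],"claw":1},
    {"travel":[0,0,0],"turn":[0,0,0],"claw":1},
  ],
)

```text
time_s: 13.32
position: [0.5348, 0.0041, 0.1595]
tool_rot: [0.659, 0.753, 0.001, 0.001]
ft_force: [-0.0, 0.2, -0.2]
opening: 0.0875
finger_force: 0.0
```

```bash
python3 - <<'E'
from w import *
s,p,X=look('w5.png');print(s['joint_pos'].round(3))
a=np.radians(7.6);ex=np.array([np.cos(a),np.sin(a)]);ey=np.array([-np.sin(a),np.cos(a)])
o=np.array([.524,.0955]);B=np.stack([ex,ey],1)
L=(X[...,:2]-o)@B*1000;Z=X[...,2]
c=(Z>.036)&(Z<.06)&(np.abs(L[...,0])<20)&(L[...,1]<-60)&(L[...,1]>-140)
print('grip',rect(L[c]/1000),np.median(Z[c]))
for lo,hi in [(.08,.09),(.094,.105)]:
    c=(Z>lo)&(Z<hi)&(np.abs(L[...,0])<30)&(np.abs(L[...,1])<35)
    if c.any(): print('col/post',cv2.minEnclosingCircle(L[c].astype(np.float32)),np.median(Z[c]))
from plan import plan
j=s['joint_pos']; d=np.degrees(-1.75-j[5]);print('turn wanted',d)
plan([.5229,.0973,.16],97.6-d,.045,s)
E
```

```text
t 13.325 pos [0.5348 0.0041 0.1595] q [6.586e-01 7.525e-01 7.000e-04 1.200e-03] F [-0.01  0.24 -0.23] open 0.08749025179568527
[-0.214  0.425  1.471  0.     1.242 -0.347]
grip ((-1.1134679317474365, -92.18589782714844), (43.43366241455078, 9.951187133789062), 89.99138641357422) 0.05596802592698513
col/post ((-1.060586929321289, 1.800877571105957), 25.267154693603516) 0.08635253747560098
col/post ((-1.0225027799606323, 1.4553890228271484), 8.22802734375) 0.0982129900914579
turn wanted -80.38948428298676
rotvec [  0.1   0.1 -80.4] rows 17
T [0.11, 0.0, -0.0] R [0.0, 0.0, -0.95]
T [0.11, 0.01, -0.0] R [0.0, 0.0, -0.95]
T [0.11, 0.02, -0.0] R [0.0, 0.0, -0.94]
T [0.11, 0.03, -0.0] R [0.0, 0.0, -0.95]
T [0.1, 0.04, -0.0] R [0.0, 0.0, -0.94]
T [0.1, 0.04, -0.0] R [0.0, 0.0, -0.95]
T [0.1, 0.05, -0.0] R [0.0, 0.0, -0.94]
T [0.09, 0.06, -0.0] R [0.0, 0.0, -0.95]
T [0.09, 0.07, -0.0] R [0.0, 0.0, -0.94]
T [0.08, 0.08, -0.0] R [0.0, 0.0, -0.95]
T [0.07, 0.08, -0.0] R [0.0, 0.0, -0.94]
T [0.07, 0.09, -0.0] R [0.0, 0.01, -0.95]
T [0.06, 0.09, -0.0] R [0.0, 0.0, -0.94]
T [0.05, 0.1, -0.0] R [0.0, 0.01, -0.95]
T [0.05, 0.1, -0.0] R [0.0, 0.0, -0.94]
T [0.04, 0.1, -0.01] R [0.0, 0.01, -0.95]
T [0.02, 0.11, -0.0] R [0.0, 0.0, -0.94]
```

View pics/w5.png

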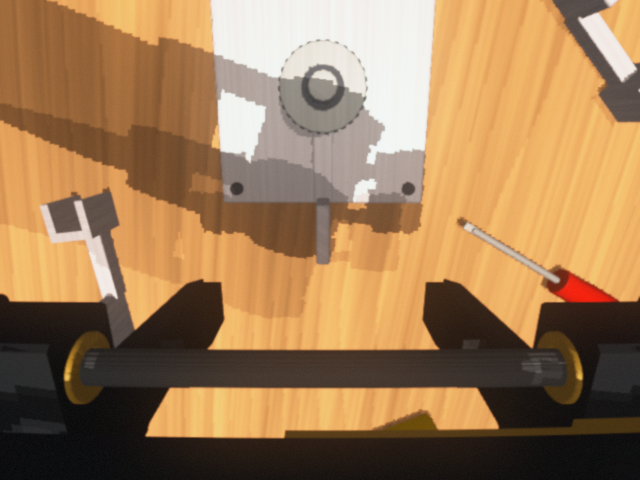

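>>> apply_moves(
  plan=[
    {"travel":[0.11,0,0],"turn":[0,0,-0.95],"claw":1},
    {"travel":[0.11,0.01,0],"turn":[0,0,-0.95],"claw":1},
    {"travel":[0.11,0.02,0],"turn":[0,0,-0.94],"claw":1},
    {"travel":[0.11,0.03,0],"turn":[0,0,-0.95],"claw":1},
    {"travel":[0.1,0.04,0],"turn":[0,0,-0.94],"claw":1},
  ],
)

```text
time_s: 14.0
position: [0.5306, 0.0318, 0.1567]
tool_rot: [0.489, 0.872, -0.001, -0.001]
ft_force: [-0.1, 0.4, -0.3]
opening: 0.0882
finger_force: 0.0
```

>>> apply_moves(
  plan=[
    {"travel":[0.1,0.04,0],"turn":[0,0,-0.95],"claw":1},
    {"travel":[0.1,0.05,0],"turn":[0,0,-0.94],"claw":1},
    {"travel":[0.09,0.06,0],"turn":[0,0,-0.95],"claw":1},
    {"travel":[0.09,0.07,0],"turn":[0,0,-0.94],"claw":1},
    {"travel":[0.08,0.08,0],"turn":[0,0,-0.95],"claw":1},
  ],
)

```text
time_s: 14.62
position: [0.5269, 0.0593, 0.1567]
tool_rot: [0.3, 0.954, -0.0, -0.002]
ft_force: [-0.6, 0.6, 0.7]
opening: 0.0882
finger_force: 0.0
```

>>> apply_moves(
  plan=[
    {"travel":[0.07,0.08,0],"turn":[0,0,-0.94],"claw":1},
    {"travel":[0.07,0.09,0],"turn":[0,0,-0.95],"claw":1},
    {"travel":[0.06,0.09,0],"turn":[0,0,-0.94],"claw":1},
    {"travel":[0.05,0.1,0],"turn":[0,0,-0.95],"claw":1},
    {"travel":[0.05,0.1,0],"turn":[0,0,-0.94],"claw":1},
  ],
)

```text
time_s: 15.25
position: [0.5232, 0.0867, 0.1567]
tool_rot: [0.099, 0.995, -0.0, -0.002]
ft_force: [-1.0, 0.4, -0.5]
opening: 0.0881
finger_force: 0.0
```

>>> apply_moves(
  plan=[
    {"travel":[0.04,0.1,0],"turn":[0,0,-0.95],"claw":1},
    {"travel":[0.02,0.11,0],"turn":[0,0,-0.94],"claw":1},
    {"travel":[0,0,0],"turn":[0,0,0],"claw":1},
  ],
)

```text
time_s: 15.62
position: [0.522, 0.0975, 0.157]
tool_rot: [0.018, 1.0, 0.0, -0.001]
ft_force: [0.1, -0.3, -0.1]
opening: 0.0885
finger_force: 0.0
```

```bash
python3 - <<'E'
from h import *
from plan import plan
s=env.observe();print(s['joint_pos'].round(3),s['position'].round(4),s['ft_force'].round(1))
plan([.5227,.0970,.0645],178.0,.04,s)
E
```

```text
[-0.039  0.424  1.481  0.     1.239 -1.573] [0.522  0.0975 0.157 ] [ 0.1 -0.3 -0.1]
rotvec [ 0.  -0.2 -0.1] rows 3
T [-0.01, -0.0, 0.62] R [0.0, -0.01, -0.0]
T [-0.0, -0.0, 0.61] R [0.0, -0.01, -0.01]
T [-0.01, -0.01, 0.62] R [0.0, -0.01, -0.0]
```

>>> apply_moves(
  plan=[
    {"travel":[-0.014,-0.01,0.5],"turn":[0,0,-0.9],"claw":1},
    {"travel":[0,0,0.6],"turn":[0,0,-0.9],"claw":1},
    {"travel":[0,0,0.5],"turn":[0,0,-0.9],"claw":1},
    {"travel":[0,0,0.25],"turn":[0,0,-0.9],"claw":1},
    {"travel":[0,0,0],"turn":[0,0,0],"claw":0.7},
  ],
  newtons=15,
)

```text
time_s: 16.25
position: [0.5225, 0.0966, 0.0645]
tool_rot: [-0.138, 0.99, 0.0, -0.002]
ft_force: [0.2, -0.5, -0.3]
opening: 0.08
finger_force: 0.0
```

>>> apply_moves(
  plan=[
    {"travel":[0,0,0],"turn":[0,0,0],"claw":0.6},
    {"travel":[0,0,0],"turn":[0,0,0],"claw":0.5},
    {"travel":[0,0,0],"turn":[0,0,0],"claw":0.4},
    {"travel":[0,0,0],"turn":[0,0,0],"claw":0.4},
  ],
  newtons=15,
)

```text
time_s: 16.75
position: [0.5232, 0.0972, 0.0662]
tool_rot: [-0.139, 0.99, 0.0, 0.0]
ft_force: [-1.2, 3.6, 2.5]
opening: 0.0491
finger_force: 15.0
```

>>> apply_moves(
  plan=[
    {"travel":[0,0,0.0044],"turn":[0,0,1],"claw":0.4},
    {"travel":[0,0,0.0044],"turn":[0,0,1],"claw":0.4},
    {"travel":[0,0,0.0044],"turn":[0,0,1],"claw":0.4},
    {"travel":[0,0,0.0044],"turn":[0,0,1],"claw":0.4},
    {"travel":[0,0,0.0044],"turn":[0,0,1],"claw":0.4},
  ],
  newtons=20,
)

```text
time_s: 17.38
position: [0.5233, 0.0968, 0.0651]
tool_rot: [0.08, 0.997, -0.0, 0.0]
ft_force: [-1.0, 0.2, 3.0]
opening: 0.0484
finger_force: 20.0
```

```bash
cat > st.py <<'E'
from h import *
s=env.observe();print(s['time_s'],s['joint_pos'].round(3)[5],s['position'].round(4),'F',s['ft_force'].round(1),'M',s['wrist_torque'].round(3))
E
python3 st.py
```

```text
17.375 -1.45 [0.5233 0.0968 0.0651] F [-1.   0.2  3. ] M [0.159 0.154 0.087]
```

>>> apply_moves(
  plan=[
    {"travel":[0,0,0.0044],"turn":[0,0,1],"claw":0.4},
    {"travel":[0,0,0.0044],"turn":[0,0,1],"claw":0.4},
    {"travel":[0,0,0.0044],"turn":[0,0,1],"claw":0.4},
    {"travel":[0,0,0.0044],"turn":[0,0,1],"claw":0.4},
    {"travel":[0,0,0.0044],"turn":[0,0,1],"claw":0.4},
  ],
)

```text
time_s: 18.0
position: [0.5231, 0.0964, 0.064]
tool_rot: [0.294, 0.956, -0.0, 0.0]
ft_force: [-2.1, -1.3, 3.3]
opening: 0.0487
finger_force: 20.0
```

>>> apply_moves(
  plan=[
    {"travel":[0,0,0.0044],"turn":[0,0,1],"claw":0.4},
    {"travel":[0,0,0.0044],"turn":[0,0,1],"claw":0.4},
    {"travel":[0,0,0.0044],"turn":[0,0,1],"claw":0.4},
    {"travel":[0,0,0.0044],"turn":[0,0,1],"claw":0.4},
    {"travel":[0,0,0.0044],"turn":[0,0,1],"claw":0.4},
  ],
)

```text
time_s: 18.62
position: [0.5229, 0.0962, 0.0629]
tool_rot: [0.494, 0.87, -0.001, -0.0]
ft_force: [-3.4, -3.4, 4.4]
opening: 0.0485
finger_force: 20.0
```

>>> apply_moves(
  plan=[
    {"travel":[0,0,0.0044],"turn":[0,0,1],"claw":0.4},
    {"travel":[0,0,0.0044],"turn":[0,0,1],"claw":0.4},
    {"travel":[0,0,0.0044],"turn":[0,0,1],"claw":0.4},
    {"travel":[0,0,0.0044],"turn":[0,0,1],"claw":0.4},
    {"travel":[0,0,0.0044],"turn":[0,0,1],"claw":0.4},
  ],
)

```text
time_s: 19.25
position: [0.5225, 0.0961, 0.0617]
tool_rot: [0.67, 0.742, -0.001, -0.0]
ft_force: [-4.4, -3.7, 3.5]
opening: 0.0483
finger_force: 20.0
```

>>> apply_moves(
  plan=[
    {"travel":[0,0,0.0044],"turn":[0,0,1],"claw":0.4},
    {"travel":[0,0,0.0044],"turn":[0,0,1],"claw":0.4},
    {"travel":[0,0,0.0044],"turn":[0,0,1],"claw":0.4},
    {"travel":[0,0,0.0044],"turn":[0,0,1],"claw":0.4},
    {"travel":[0,0,0.0044],"turn":[0,0,1],"claw":0.4},
  ],
)

```text
time_s: 19.88
position: [0.522, 0.0961, 0.0606]
tool_rot: [0.815, 0.579, -0.002, -0.0]
ft_force: [-6.0, -4.1, 5.6]
opening: 0.049
finger_force: 20.0
```

>>> apply_moves(
  plan=[
    {"travel":[0,0,0.0044],"turn":[0,0,1],"claw":0.4},
    {"travel":[0,0,0.0044],"turn":[0,0,1],"claw":0.4},
    {"travel":[0,0,0.0044],"turn":[0,0,1],"claw":0.4},
    {"travel":[0,0,0.0044],"turn":[0,0,1],"claw":0.4},
    {"travel":[0,0,0.0044],"turn":[0,0,1],"claw":0.4},
  ],
)

```text
time_s: 20.5
position: [0.5217, 0.0963, 0.0595]
tool_rot: [0.921, 0.389, -0.002, -0.0]
ft_force: [-8.0, -2.6, 6.5]
opening: 0.0485
finger_force: 20.0
```

```bash
python3 st.py; python3 st.py
```

```text
20.5 0.732 [0.5217 0.0963 0.0595] F [-8.  -2.6  6.5] M [-0.537  1.266  0.096]
20.5 0.732 [0.5217 0.0963 0.0595] F [-8.  -2.6  6.5] M [-0.537  1.266  0.096]
```

>>> apply_moves(
  plan=[
    {"travel":[-0.011,-0.011,0],"turn":[0,0,1],"claw":0.4},
    {"travel":[0,0,0.0044],"turn":[0,0,1],"claw":0.4},
    {"travel":[0,0,0.0044],"turn":[0,0,1],"claw":0.4},
    {"travel":[0,0,0.0044],"turn":[0,0,1],"claw":0.4},
    {"travel":[0,0,0.0044],"turn":[0,0,1],"claw":0.4},
  ],
)

```text
time_s: 21.12
position: [0.5214, 0.0966, 0.0584]
tool_rot: [0.984, 0.181, -0.001, 0.0]
ft_force: [-4.9, -0.7, 3.5]
opening: 0.0484
finger_force: 20.0
```

```bash
python3 st.py
```

```text
21.125 1.168 [0.5214 0.0966 0.0584] F [-4.9 -0.7  3.5] M [-0.106  0.868  0.084]
```

>>> apply_moves(
  plan=[
    {"travel":[0,0,0.0044],"turn":[0,0,1],"claw":0.4},
    {"travel":[0,0,0.0044],"turn":[0,0,1],"claw":0.4},
    {"travel":[0,0,0.0044],"turn":[0,0,1],"claw":0.4},
  ],
)

```text
time_s: 21.5
position: [0.5214, 0.0968, 0.0578]
tool_rot: [0.999, 0.051, -0.001, -0.0]
ft_force: [-4.8, 0.3, 2.7]
opening: 0.0485
finger_force: 20.0
```

```bash
python3 st.py
```

```text
21.5 1.43 [0.5214 0.0968 0.0578] F [-4.8  0.3  2.7] M [0.176 0.867 0.109]
```

>>> apply_moves(
  plan=[
    {"travel":[0,0,0.0044],"turn":[0,0,1],"claw":0.4},
    {"travel":[0,0,0.0044],"turn":[0,0,1],"claw":0.4},
  ],
)

```text
time_s: 21.75
position: [0.5213, 0.097, 0.0573]
tool_rot: [0.999, -0.037, -0.001, -0.0]
ft_force: [-4.2, 2.4, 3.0]
opening: 0.0485
finger_force: 20.0
```

```bash
python3 st.py
```

```text
21.75 1.604 [0.5213 0.097  0.0573] F [-4.2  2.4  3. ] M [0.333 0.837 0.053]
```

>>> apply_moves(
  plan=[
    {"travel":[0,0,0.0022],"turn":[0,0,0.5],"claw":0.4},
    {"travel":[0,0,0.0022],"turn":[0,0,0.5],"claw":0.4},
  ],
)

```text
time_s: 22.0
position: [0.5214, 0.0971, 0.0571]
tool_rot: [0.997, -0.079, -0.001, -0.0]
ft_force: [-4.6, 2.3, 2.5]
opening: 0.0483
finger_force: 20.0
```

```bash
python3 st.py
```

```text
22.0 1.69 [0.5214 0.0971 0.0571] F [-4.6  2.3  2.5] M [0.388 0.828 0.083]
```

>>> apply_moves(
  plan=[
    {"travel":[0,0,0.0022],"turn":[0,0,0.5],"claw":0.4},
    {"travel":[0,0,0.0022],"turn":[0,0,0.5],"claw":0.4},
  ],
)

```text
time_s: 22.25
position: [0.5214, 0.0971, 0.0569]
tool_rot: [0.992, -0.123, -0.001, -0.0]
ft_force: [-4.9, 2.7, 3.1]
opening: 0.0482
finger_force: 20.0
```

```bash
python3 st.py
```

```text
22.25 1.777 [0.5214 0.0971 0.0569] F [-4.9  2.7  3.1] M [0.445 0.845 0.093]
```

>>> apply_moves(
  plan=[
    {"travel":[0,0,0.0022],"turn":[0,0,0.5],"claw":0.4},
    {"travel":[0,0,0.0022],"turn":[0,0,0.5],"claw":0.4},
  ],
)

```text
time_s: 22.5
position: [0.5214, 0.0972, 0.0566]
tool_rot: [0.986, -0.166, -0.001, -0.0]
ft_force: [-4.7, 4.0, 2.6]
opening: 0.0487
finger_force: 20.0
```

```bash
python3 st.py
```

```text
22.5 1.865 [0.5214 0.0972 0.0566] F [-4.7  4.   2.6] M [0.505 0.803 0.105]
```

Continue in small steps, one at a time now.

>>> apply_moves(
  plan=[
    {"travel":[0,0,0.0022],"turn":[0,0,0.5],"claw":0.4},
    {"travel":[0,0,0.001],"turn":[0,0,0.25],"claw":0.4},
  ],
)

```text
time_s: 22.75
position: [0.5214, 0.0973, 0.0565]
tool_rot: [0.98, -0.198, -0.001, -0.0]
ft_force: [-3.7, 4.7, 2.5]
opening: 0.0484
finger_force: 20.0
```

```bash
python3 st.py
```

```text
22.75 1.93 [0.5214 0.0973 0.0565] F [-3.7  4.7  2.5] M [0.615 0.787 0.082]
```

>>> apply_moves(
  plan=[
    {"travel":[0,0,0.0022],"turn":[0,0,0.5],"claw":0.4},
    {"travel":[0,0,0.001],"turn":[0,0,0.25],"claw":0.4},
  ],
)

```text
time_s: 23.0
position: [0.5214, 0.0973, 0.0563]
tool_rot: [0.973, -0.23, -0.001, -0.0]
ft_force: [-4.1, 4.6, 2.4]
opening: 0.0485
finger_force: 20.0
```

```bash
python3 st.py
```

```text
23.0 1.995 [0.5214 0.0973 0.0563] F [-4.1  4.6  2.4] M [0.662 0.732 0.077]
```

>>> apply_moves(
  plan=[
    {"travel":[0,0,0.0022],"turn":[0,0,0.5],"claw":0.4},
    {"travel":[0,0,0.001],"turn":[0,0,0.25],"claw":0.4},
  ],
)

```text
time_s: 23.25
position: [0.5215, 0.0974, 0.0563]
tool_rot: [0.965, -0.262, -0.001, -0.0]
ft_force: [-4.3, 3.2, 2.8]
opening: 0.0486
finger_force: 20.0
```

```bash
python3 st.py
```

```text
23.25 2.061 [0.5215 0.0974 0.0563] F [-4.3  3.2  2.8] M [0.728 0.762 0.134]
```

>>> apply_moves(
  plan=[
    {"travel":[0,0,0.0015],"turn":[0,0,0.35],"claw":0.4},
    {"travel":[0,0,0],"turn":[0,0,0],"claw":0.4},
  ],
)

```text
time_s: 23.5
position: [0.5215, 0.0974, 0.0562]
tool_rot: [0.961, -0.276, -0.001, -0.0]
ft_force: [-4.1, 4.2, 3.8]
opening: 0.0483
finger_force: 20.0
```

```bash
python3 st.py
```

```text
23.5 2.09 [0.5215 0.0974 0.0562] F [-4.1  4.2  3.8] M [ 0.693  0.778 -0.002]
```

>>> apply_moves(
  plan=[
    {"travel":[0,0,0.0015],"turn":[0,0,0.35],"claw":0.4},
    {"travel":[0,0,0.0015],"turn":[0,0,0.35],"claw":0.4},
  ],
)

```text
time_s: 23.75
position: [0.5216, 0.0974, 0.0562]
tool_rot: [0.952, -0.305, -0.001, -0.0]
ft_force: [-4.7, 5.2, 4.6]
opening: 0.0486
finger_force: 20.0
```

```bash
python3 st.py
```

```text
23.75 2.152 [0.5216 0.0974 0.0562] F [-4.7  5.2  4.6] M [0.807 0.908 0.262]
```

>>> apply_moves(
  plan=[
    {"travel":[0,0,0],"turn":[0,0,0],"claw":0.6},
    {"travel":[0,0,0],"turn":[0,0,0],"claw":0.9},
    {"travel":[0,0,0],"turn":[0,0,0],"claw":1},
    {"travel":[0,0,0],"turn":[0,0,0],"claw":1},
    {"travel":[0,0,0],"turn":[0,0,0],"claw":1},
  ],
)

```text
time_s: 24.38
position: [0.5225, 0.0967, 0.0559]
tool_rot: [0.952, -0.305, 0.0, 0.0]
ft_force: [-0.9, -1.1, -0.4]
opening: 0.0878
finger_force: 0.0
```

>>> apply_moves(
  plan=[
    {"travel":[0,0,-0.5],"turn":[0,0,0],"claw":1},
    {"travel":[0,0,-0.8],"turn":[0,0,0],"claw":1},
    {"travel":[0,0,-0.8],"turn":[0,0,0],"claw":1},
    {"travel":[0,0,-0.3],"turn":[0,0,0],"claw":1},
    {"travel":[0,0,0],"turn":[0,0,0],"claw":1},
  ],
)

```text
time_s: 25.0
position: [0.5228, 0.0967, 0.1768]
tool_rot: [0.952, -0.305, 0.001, -0.0]
ft_force: [-0.1, -0.1, -0.8]
opening: 0.0883
finger_force: 0.0
```

```bash
python3 - <<'E'
from w import *
s,p,X=look('w6.png')
a=np.radians(7.6);ex=np.array([np.cos(a),np.sin(a)]);ey=np.array([-np.sin(a),np.cos(a)])
o=np.array([.524,.0955]);B=np.stack([ex,ey],1)
q=cams.read_camera('scene');save(q,'s6.png')
for n,X in [('w',X),('s',cloud(q,campose(q)))]:
    L=(X[...,:2]-o)@B*1000;Z=X[...,2]
    c=(Z>.07)&(Z<.09)&(np.hypot(L[...,0]+1,L[...,1]-1.7)<30)&(np.hypot(L[...,0]+1,L[...,1]-1.7)>12)
    print(n,'collar top',c.sum(),np.percentile(Z[c],[10,50,90]).round(4) if c.any() else '')
    c=(Z>.036)&(Z<.062)&(np.abs(L[...,0])<20)&(L[...,1]<-60)&(L[...,1]>-140)
    if c.any(): print('grip',rect(L[c]/1000),np.median(Z[c]))
E
```

```text
t 25.0 pos [0.5228 0.0967 0.1768] q [ 9.523e-01 -3.051e-01  1.100e-03 -3.000e-04] F [-0.13 -0.14 -0.83] open 0.08825182197856253
w collar top 2858 [0.0751 0.0762 0.0771]
grip ((-0.5504975318908691, -92.80602264404297), (44.102909088134766, 10.572078704833984), 88.95211791992188) 0.05582316832059253
s collar top 189 [0.0719 0.0749 0.0781]
grip ((0.9259095191955566, -94.86652374267578), (44.85464096069336, 14.898283004760742), 88.47798919677734) 0.05108736249532597
```

View pics/s6.png

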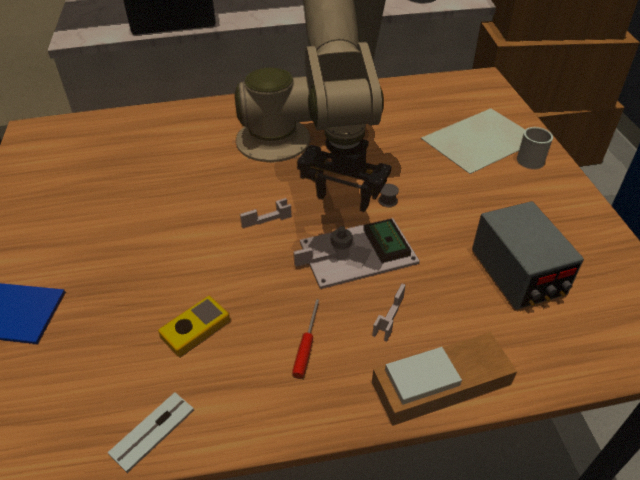

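```bash
python3 -c "
from cell import ticket
print(ticket.job_done())"
```

```text
the job is handed in; nothing more can be done
None
```

The gauge stands home round the post, the collar is turned down to a light nip on it (about 0.1 rad past first touch, so roughly 15–20 N by your figure rather than a measured pressure), and the gripper is open and clear. I handed the job in at about 25 s of robot time, with no verdict shown.

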